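# Open the test chamber's guard and hold its inspection flap at the pointer's angle

### The arm

A 7-joint arm with a two-finger parallel gripper is mounted at the origin on a cart in front of the work surface, level with it; the furniture and walls round the work are solid. World frame = base frame: x ahead of the robot, y to its left, z up, the work surface at z = 0. Lengths are in m, angles in rad, forces in N, time in s.
With the tool pointing down it reaches from about 0.4 to 0.85 m from the base axis. Payload 4.5 kg.
Tool frame: the origin (TCP) lies where the fingers leave the gripper's body, on its centre line; the fingertips stand 64 mm ahead of it and the grasp point (between the pads) lies 45 mm ahead of it; z points along the fingers, y is the line along which they close (so a half turn about z gives the same grasp; the last joint's range is limited). The gripper opens to 88 mm and grips with 3 to 60 N. Pads are 18 mm wide; open, the fingers measure 123 mm over their backs; the gripper's body (75 mm by 187 mm) begins 45 mm behind the grasp point.
Start: joints at [-1.223, 0.689, -0.195, 1.565, 0.157, 0.902, -0.215], TCP at [0.193, 0.595, 0.303] pointing down, gripper open.
Joint ranges: [-3.01, 3.01], [-0.46, 2.08], [-1.47, 1.51], [0.13, 2.56], [-1, 4.14], [0.04, 2.09], [-2.66, 2.66]. Speed limits (rad/s): [2.57, 2.57, 3.14, 3.14, 3.14, 3.14, 3.14].

### API

Orientations are given as a unit quaternion [x, y, z, w].
In Python, from plant import r gives the robot as it stands.
- The arm moves only by the tool play_rows, never from a script. Its arguments are lists of equal length, an entry for each row: "translation": the shift along the tool's x, y, z in m, a list of three; "delta_rot": the turn, a rotation vector about the tool's x, y, z in degrees, a list of three; "grip": the opening, from -1 (shut) to 1 (fully open). In form: {"translation": [[x, y, z], ...], "delta_rot": [[rx, ry, rz], ...], "grip": [grip, ...]}. A call has 1 to 20 rows; each row shifts and turns the commanded pose from where the row before left it, along the tool's axes as they then stand; what a row does not reach is not made up. A row lasts 1/8 s, in which the tool goes at most 62.5 mm and 10.7 degrees, less where a joint would pass 70% of its speed; a pose out of reach is approached as far as the arm can. A call with a gripper value outside its range is refused whole. The fingers move at their own pace and stop on an object; "squeeze" is the grip in N (left out, the last holds). Time passes only in rows, so rows that do not move let the fingers close. It gives the time, the measured TCP pose, the force, the opening and the grip force at its end, in the units of the state.
- r.get_state(): the state, without advancing time (a new reading comes with each control period).
- r.snapshot(name): name is "scene" or "side" or "wrist"; returns the picture (384x512x3 uint8, blue, green, red); there is no depth.
- r.get_calibration(name): a dict with "intrinsics" (3x3 intrinsics, pixels), "eye" and "rotation" of the camera in the world. Camera axes: x right, y up, looking along -z (the intrinsics and any distortion apply to the point x, -y, -z); pixel columns grow to the right and rows downward; lengths in m; the calibration is good to about 2 mm. The wrist camera is an equidistant fisheye: a pixel r from the principal point sees the ray r / f radians off the axis. A picture is of the moment at which its call begins: read the wrist's pose just before it. get_calibration takes no time and is no camera call; for the wrist camera it gives the pose at the moment of the call.
- r.finish_job(): hands the job in; it is judged then, once.
Trained networks look in the newest picture that a camera, given by its name, has taken for a name from the list of things; names that differ only in an ending like _2 or _b are one class to them, and where a whole thing is asked for, a point or a joint stands for the part that bears it (a point fixed in the world has none). Each returns a list of dicts, best first, with "confidence" (0 to 1); they miss things now and then, are a little off and sometimes report something else, mostly with a low value. They report only what shows in the picture. A call takes as long as a camera call.
- r.look_for(camera, target): "point" ([x, y, z] in m, in world coordinates, good to about 4 mm: the middle of the surface that is visible of it).
- r.silhouettes(camera, target): "pixels" (384x512 bool, what is visible of it).
The state is a dict: "clock": time; "q": joint angles; "qd": joint speeds; "joint_torque": joint torques, N m; "tool_pos": TCP position; "eef_rot": TCP orientation; "contact_force": force on the tool from outside, world axes, zero at the start; "moment": the same for the moment, N m; "opening": opening from 0.0 (shut) to 1.0 (fully open); "finger_force": force on a finger pad.
Only numpy, scipy, OpenCV 4.12 (cv2) and the standard library are available. Lean on these libraries where they do the work, as an engineer would, in place of code of your own. Each camera call takes 0.05 s, during which the arm holds its last target. There are 200 camera calls.

### The job

Slide the clear guard on the small test chamber fully aside along its rails, to the robot's right, until it meets its stop. Only then swing the inspection flap up by its bar handle until it is in line with the pointer arm of the angle scale beside it, and finish while the fingers still hold it steady there, since it falls shut if let go. Leave the pointer at its setting and the small parts round the chamber where they lie.

Things in the scene. Friction and masses are not known exactly. Their poses are not given: they have to be found in the camera images.
- chamber: test chamber: grey metal box 210 (x) x 300 (y) x 50 mm (deck height), fixed, at a different place and yaw each time. Origin: centre of underside; x away from robot, y left, z up. Flap on the deck's left half (y = +70 mm), low sockets on the right. 6 mm rails along y at x = +-92 mm. At y = +153 mm a thin arc scale, radius 105 mm about the flap's hinge, up to 161 mm high, ticks each 15 degrees
- guard (a joint): travel of the clear guard in m: 0 = closed over the flap, 0.14 = fully open at its stop, moving along the chamber's -y (right). A clear tunnel with aluminium frame, 194 (x) x 130 (y) mm, roof top 120 mm above the bench, open at both y ends. May begin up to 20 mm open. About 1.5 N friction; stays where left
- guard_grip (a point): bar handle on the guard's roof: steel rod, 12 mm diameter, 80 mm long along the chamber's x, on a post at each end (68 mm free between). Origin: middle of the rod, 155 mm above the bench, 35 mm above the roof; with the guard closed at chamber x = 0, y = +70 mm. Pinch it across the chamber's y
- flap_angle (a joint): angle of the inspection flap in rad: 0 = shut, level on the deck; grows as the free edge rises; stops at 1.25. Aluminium plate 125 (x) x 120 (y) x 6 mm, hinged on its far edge (axis along chamber y), free edge toward the robot, centred at chamber y = +70 mm. 0.25 to 0.5 kg with handle, nearly free hinge: falls shut when let go at any angle
- flap: the flap itself (see flap_angle); origin and axes on its hinge axis as flap_hinge; x axis from free edge to hinge, z off its upper face
- flap_hinge (a point): point on the flap's hinge axis, at the middle of its far edge and mid-thickness of the plate: chamber x = +55, y = +70, z = 53 mm
- flap_grip (a point): bar handle on the flap: steel rod, 12 mm diameter, 80 mm long along chamber y, on a post at each end (68 mm free between). Origin: middle of the rod, 105 mm from the hinge along the flap, 45 mm off mid-plate; flap shut: chamber x = -50, y = +70, z = 98 mm. x axis: free edge to hinge. Pinch it across chamber x; the rod can turn in the fingers while the tool stays upright
- pointer (a joint): angle of the pointer arm in rad, measured as for the flap: 0 = level, grows as its tip rises; set somewhere from 0.50 to 1.0. It keeps its setting by friction
- pointer_tip (a point): outer end of the pointer arm: dark flat steel arm, 6 mm thick, 10 mm wide (end block 9 x 20 mm), 122 mm long, pivoting on the flap's hinge axis just left of the flap (chamber y = +142 mm). The point lies 120 mm from the axis; its x axis runs from tip to hinge
- relay: a small clear relay, 27x21x34 mm, standing in front of the chamber; leave it; origin at the centre of its underside
- heat_sink: a small finned heat sink, 24x36x22 mm, in front of the chamber; leave it; origin at the centre of its underside
- cuff_clear: a small clear plastic tube cuff, 35x35x40 mm, in front of the chamber; leave it; origin at the centre of its underside
- cell_aa: a small round battery, 14x50x14 mm, lying behind the chamber; leave it; origin at the centre of its underside

How it is judged:
On the way, in this order (a step that is already met when the one before it is completed fails the run):
1. the guard is fully open, with the flap still shut (value of joint guard above 0.13 m and value of joint flap_angle below 0.05 rad), for 0.2 s.
2. the flap is in line with the pointer, held by the fingers (angle between the x axis of flap_grip and the x axis of pointer_tip, either way round below 0.06 rad and contact force between the fingers and flap above 0.5 N), for 0.3 s.
At the end, for the whole second after the job is handed in: The robot still holds the flap in its fingers (contact over 0.5 N), the flap stands still (under 0.05 rad/s) within 0.06 rad (3.5 degrees) of the pointer arm's angle, the guard is open to within 10 mm of its stop, and the pointer's tip is within 6 mm of where it was set (all of step 2 and value of joint flap_angle above 0.4 rad and velocity of joint flap_angle between -0.05 and 0.05 rad/s and value of joint guard above 0.13 m and distance of pointer_tip from where it was at the start of the episode below 0.006 m); the arm keeps its last pose, push and grip.
It fails at once if the flap is lifted while the guard is still over it (value of joint flap_angle above 0.12 rad and value of joint guard below 0.11 m).
It fails at once if the pointer is knocked out of its setting (distance of pointer_tip from where it was at the start of the episode above 0.012 m).
It fails at once if a small part round the chamber is pushed away (distance of any of relay, heat_sink, cuff_clear from where it was at the start of the episode above 0.025 m or distance of cell_aa from where it was at the start of the episode above 0.03 m).
It also fails if it takes over 51 s, if anything falls off the work surface, if the arm or the gripper's body presses on something with over 40 N, if the wrist force passes 120 N, or if a joint passes its speed limit or range.

## Working session

There is one attempt and no reset: what is moved stays moved. The work goes in short steps, Python scripts to look and compute and a tool call to move; the robot and the scene stay as the last step left them, time stands still between calls to the robot, and variables do not carry over. Pictures are saved under pics/ and viewed, at most 10 in all, crops included, and the job is handed in when it is done.

Besides the shell and the picture viewer there is one more tool, called as name(argument=value, ...), one argument or row to a line, values as JSON. play_rows: Moves the arm, as the interface text tells. Its arguments: {"type":"object","properties":{"translation":{"type":"array","items":{"type":"array","items":{"type":"number"}}},"delta_rot":{"type":"array","items":{"type":"array","items":{"type":"number"}}},"grip":{"type":"array","items":{"type":"number"}},"squeeze":{"type":"number"}},"required":["translation","delta_rot","grip"]}

```bash
mkdir -p pics; ls
python3 - <<'E'
from plant import r
import cv2,numpy as np
np.set_printoptions(precision=4,suppress=True)
s=r.get_state();print(s['clock'],s['tool_pos'],s['eef_rot'],s['opening'],s['contact_force'])
ims=[]
for c in ['scene','side']:
    im=r.snapshot(c);cv2.imwrite(f'pics/{c}0.png',im)
    k=r.get_calibration(c);print(c,k)
    for t in ['guard_grip','flap_grip','flap_hinge','pointer_tip','chamber','guard','flap','relay','heat_sink','cuff_clear','cell_aa']:
        print(t,[(np.round(d['point'],4),round(d['confidence'],2)) for d in r.look_for(c,t)[:2]])
E
```

```text
pics
0.0 [0.1928 0.594  0.3019] [ 0.1563  0.9877 -0.0009 -0.0001] 1.003654441867598 [ 0.6026 -0.1792  0.261 ]
scene {'intrinsics': array([[439.6205,   0.    , 262.4605],
       [  0.    , 439.6205, 190.4715],
       [  0.    ,   0.    ,   1.    ]]), 'eye': array([-0.0511, -0.55  ,  0.4358]), 'rotation': array([ 0.5018, -0.2425, -0.3669,  0.7448])}
guard_grip [(array([ 0.4852, -0.0321,  0.1185]), 0.68), (array([ 0.4152, -0.1354,  0.0225]), 0.56)]
flap_grip [(array([ 0.5626, -0.044 ,  0.0542]), 0.74)]
flap_hinge [(array([ 0.5619, -0.0461,  0.0577]), 0.89), (array([ 0.4324, -0.1787,  0.017 ]), 0.61)]
pointer_tip [(array([0.5207, 0.0724, 0.1378]), 0.64)]
chamber [(array([ 0.497 , -0.0777,  0.0503]), 0.58)]
guard [(array([ 0.4857, -0.0312,  0.1193]), 0.71)]
flap [(array([ 0.5601, -0.0455,  0.0564]), 0.86)]
relay [(array([ 0.484 , -0.029 ,  0.1181]), 0.7), (array([ 0.4164, -0.1349,  0.0236]), 0.58)]
heat_sink [(array([ 0.4311, -0.1805,  0.0173]), 0.61)]
cuff_clear [(array([ 0.3969, -0.0599,  0.0301]), 0.68)]
cell_aa []
side {'intrinsics': array([[441.4192,   0.    , 258.9495],
       [  0.    , 441.4192, 197.9063],
       [  0.    ,   0.    ,   1.    ]]), 'eye': array([ 0.5828, -0.8111,  0.5116]), 'rotation': array([ 0.5086,  0.0044, -0.0107,  0.861 ])}
guard_grip [(array([ 0.5485, -0.0315,  0.122 ]), 0.96)]
flap_grip [(array([ 0.5386, -0.028 ,  0.0552]), 0.55)]
flap_hinge [(array([ 0.4389, -0.1886,  0.0208]), 0.67), (array([ 0.5404, -0.0302,  0.0538]), 0.58)]
pointer_tip [(array([0.5221, 0.0627, 0.1436]), 0.63)]
chamber [(array([ 0.5617, -0.097 ,  0.0515]), 0.77)]
guard [(array([ 0.5464, -0.033 ,  0.1238]), 0.76)]
flap [(array([ 0.5388, -0.0275,  0.057 ]), 0.78)]
relay [(array([ 0.4212, -0.14  ,  0.0273]), 0.69), (array([ 0.5359, -0.0313,  0.0575]), 0.51)]
heat_sink [(array([ 0.4423, -0.1854,  0.0229]), 0.54)]
cuff_clear [(array([ 0.4069, -0.0591,  0.0302]), 0.87)]
cell_aa [(array([ 0.6857, -0.0481,  0.0128]), 0.42)]
```

View pics/scene0.png

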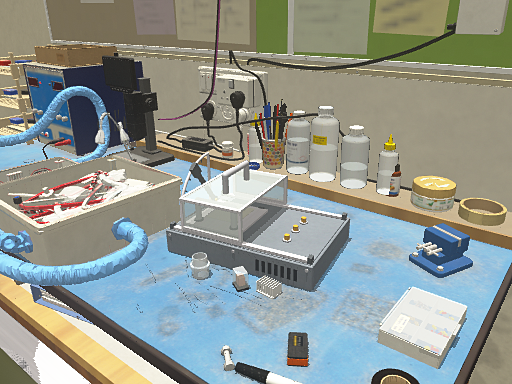

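View pics/side0.png

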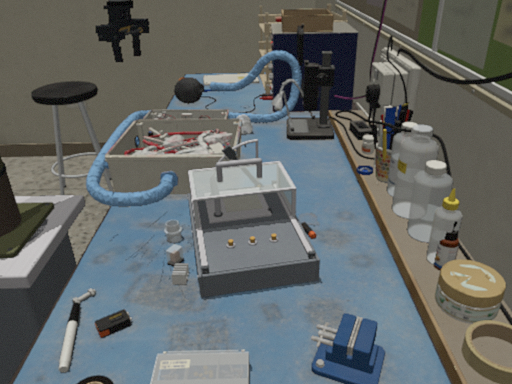

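The scene view shows the chamber at about (260,240) with the guard handle at (236,172). In the side view, the handle is at (240,163) and the sockets are on the right half. I'll zoom in to read corner pixels.

Run:
```python
import cv2
a=cv2.imread('pics/scene0.png')[145:295,160:360];b=cv2.imread('pics/side0.png')[130:300,160:330]
cv2.imwrite('pics/a.png',cv2.resize(a,None,fx=4,fy=4,interpolation=cv2.INTER_CUBIC))
cv2.imwrite('pics/b.png',cv2.resize(b,None,fx=3.5,fy=3.5,interpolation=cv2.INTER_CUBIC))
```

```text
(no output)
```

View pics/a.png

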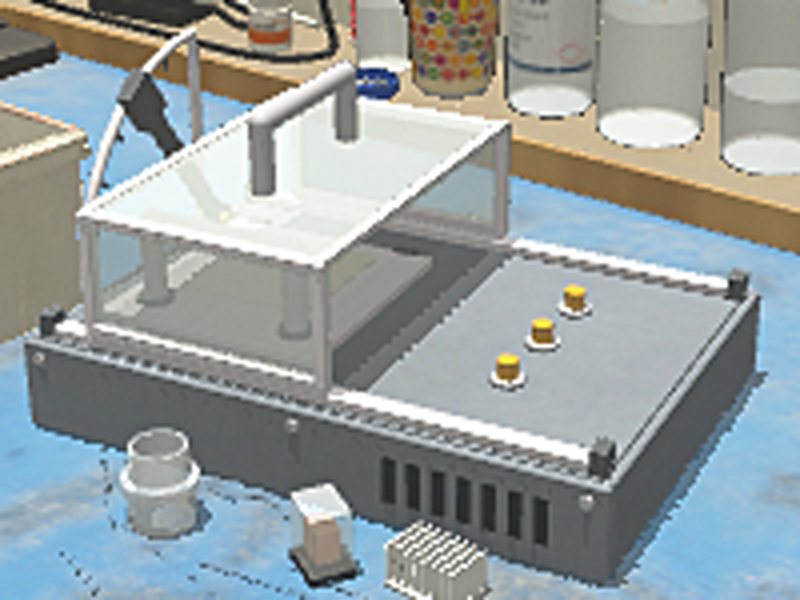

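View pics/b.png

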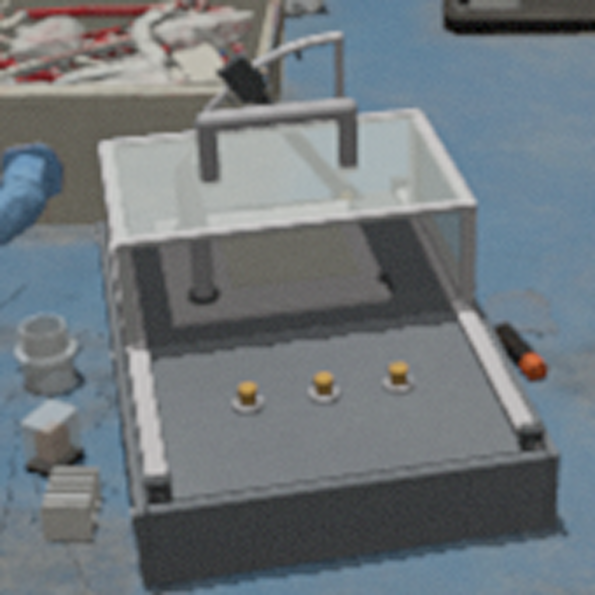

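```bash
cat > h.py <<'E'
from plant import r
import numpy as np
from scipy.optimize import least_squares
from scipy.spatial.transform import Rotation as R
np.set_printoptions(precision=4,suppress=True)
def proj(c,P):
    k=r.get_calibration(c);p=R.from_quat(k['rotation']).inv().apply(np.atleast_2d(P)-k['eye'])
    q=np.c_[p[:,0]/-p[:,2],-p[:,1]/-p[:,2]];K=k['intrinsics']
    return q*K[0,0]+K[:2,2]
def world(p,P): return R.from_euler('z',p[2]).apply(np.atleast_2d(P))+[p[0],p[1],0]
E
python3 - <<'E'
from h import *
A=[((-.105,.15,.05),(27,345),0),((-.105,-.15,.05),(612,488),0),((.105,-.15,.05),(760,292),0),((-.105,-.15,0),(605,585),0),((-.105,.15,0),(35,425),0),
((-.097,.135,.12),(80,213),1),((-.097,.005,.12),(325,262),1),((.097,.005,.12),(508,122),1),((-.04,.07,.155),(260,120),1),((.04,.07,.155),(348,72),1),('tip',(132,87),2)]
B=[((-.105,-.15,.05),(137,515),0),((.105,-.15,.05),(555,460),0),((-.105,-.15,0),(147,590),0),((.105,-.15,0),(557,535),0),((-.097,.005,.12),(112,245),1),((.097,.005,.12),(475,207),1),((.097,.135,.12),(418,112),1),((-.097,.135,.12),(102,145),1),((-.04,.07,.155),(203,118),1),((.04,.07,.155),(352,105),1),('tip',(231,62),2)]
def res(p):
    o=[]
    for c,L,f,off in (('scene',A,4,(160,145)),('side',B,3.5,(160,130))):
        P=[(.055-.122*np.cos(p[4]),.142,.053+.122*np.sin(p[4])) if k==2 else np.array(X)-[0,p[3]*(k==1),0] for X,_,k in L]
        o.append(proj(c,world(p,P))-(np.array([u for _,u,_ in L])/f+off))
    return np.vstack(o)
s=least_squares(lambda p:res(p).ravel(),[.53,-.09,0,0,.7],loss='soft_l1')
p=s.x;print(p);print(res(p).round(1).tolist());np.save('p.npy',p)
print('ggrip',world(p,(0,.07-p[3],.155)),'fgrip shut',world(p,(-.05,.07,.098)),'hinge',world(p,(.055,.07,.053)),'tip',world(p,(.055-.12*np.cos(p[4]),.142,.053+.12*np.sin(p[4]))))
E
```

```text
[ 0.5578 -0.0701  0.1834  0.0185  0.9438]
[[-0.7, -2.2], [0.0, 0.1], [1.0, -1.2], [0.7, 1.6], [-0.4, 0.6], [-0.1, -1.2], [0.1, -0.2], [1.0, -0.5], [0.7, -0.1], [-0.2, -0.5], [0.1, -1.0], [-1.2, -0.5], [1.7, -1.8], [-1.6, 1.3], [-0.2, -0.5], [1.3, -0.5], [-0.2, -0.9], [-0.0, -0.9], [-0.1, -1.4], [0.8, 1.0], [-1.4, 0.8], [-1.1, 0.1]]
ggrip [[ 0.5484 -0.0194  0.155 ]] fgrip shut [[ 0.4959 -0.0104  0.098 ]] hinge [[0.5991 0.0088 0.053 ]] tip [[0.5168 0.0667 0.1502]]
```

play_rows(
  translation=[
    [0,0,-0.02],
    [0,0,-0.02],
    [0,0,-0.02],
    [0,0,-0.02],
    [-0.0148,-0.0417,0],
    [-0.0148,-0.0417,0],
    [-0.0148,-0.0417,0],
    [-0.0148,-0.0417,0],
    [-0.0148,-0.0417,0],
    [-0.0148,-0.0417,0],
    [-0.0148,-0.0417,0],
    [-0.0148,-0.0417,0],
    [-0.0148,-0.0417,0],
    [-0.0148,-0.0417,0],
    [-0.0148,-0.0417,0],
    [-0.0148,-0.0417,0],
    [-0.0148,-0.0417,0],
    [-0.0148,-0.0417,0],
    [-0.0148,-0.0417,0],
    [-0.0148,-0.0417,0],
  ],
  delta_rot=[
    [0,0,-7.1],
    [0,0,-7.1],
    [0,0,-7.1],
    [0,0,-7.2],
    [0,0,0],
    [0,0,0],
    [0,0,0],
    [0,0,0],
    [0,0,0],
    [0,0,0],
    [0,0,0],
    [0,0,0],
    [0,0,0],
    [0,0,0],
    [0,0,0],
    [0,0,0],
    [0,0,0],
    [0,0,0],
    [0,0,0],
    [0,0,0],
  ],
  grip=[1,1,1,1,1,1,1,1,1,1,1,1,1,1,1,1,1,1,1,1],
)

```text
clock: 3.7
tool_pos: [0.5482, -0.0195, 0.3829]
eef_rot: [-0.092, 0.996, 0.0, 0.0]
contact_force: [0.5, 0.7, 0.9]
opening: 0.998
finger_force: 0.0
```

```bash
cat > w.py <<'E'
from h import *
import cv2,sys
s=r.get_state();k=r.get_calibration('wrist');im=r.snapshot('wrist')
K=k['intrinsics'];print(s['q'],k['eye'])
def fish(P):
    v=R.from_quat(k['rotation']).inv().apply(np.atleast_2d(P)-k['eye'])*[1,-1,-1]
    t=np.arctan2(np.hypot(v[:,0],v[:,1]),v[:,2]);a=np.arctan2(v[:,1],v[:,0])
    return np.c_[t*np.cos(a),t*np.sin(a)]*K[0,0]+K[:2,2]
p=np.load('p.npy')
def draw(L,col):
    for a,b in L:
        cv2.line(im,*[tuple(int(v) for v in x) for x in fish(world(p,[a,b]))],col,1)
g=p[3] if len(sys.argv)<3 else float(sys.argv[2])
draw([((-.04,.07-g,.155),(.04,.07-g,.155)),((-.097,.005-g,.12),(.097,.005-g,.12))],(0,0,255))
draw([((-.05,.03,.098),(-.05,.11,.098)),((-.105,-.15,.05),(.105,-.15,.05)),((-.105,-.15,.05),(-.105,.15,.05)),((.055,.142,.053),(.055-.12*np.cos(p[4]),.142,.053+.12*np.sin(p[4])))],(255,0,255))
cv2.imwrite(sys.argv[1],cv2.resize(im,(800,600)))
E
python3 w.py pics/w1.png
```

```text
[ 0.1497  0.5027 -0.3179  1.6864  0.1821  0.9811  1.5215] [ 0.4741 -0.034   0.4644]
```

View pics/w1.png

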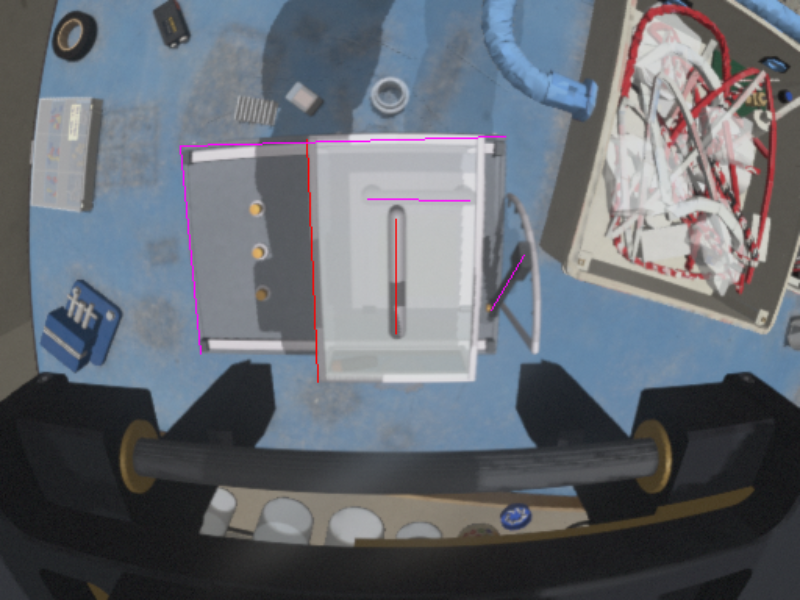

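The wrist view agrees with the fit: guard rod at (396,270), flap rod near (418,193). Now descending onto the guard handle.

play_rows(
  translation=[
    [0,0,0.035],
    [0,0,0.035],
    [0,0,0.035],
    [0,0,0.035],
    [0,0,0.025],
    [0,0,0.017],
    [0,0,0],
    [0,0,0],
    [0,0,0],
    [0,0,0],
    [0,0,0],
    [0,0,0],
    [0,0,0],
  ],
  delta_rot=[
    [0,0,0],
    [0,0,0],
    [0,0,0],
    [0,0,0],
    [0,0,0],
    [0,0,0],
    [0,0,0],
    [0,0,0],
    [0,0,0],
    [0,0,0],
    [0,0,0],
    [0,0,0],
    [0,0,0],
  ],
  grip=[1,1,1,1,1,1,1,-1,-1,-1,-1,-1,-1],
  squeeze=20,
)

```text
clock: 5.38
tool_pos: [0.5475, -0.0182, 0.2007]
eef_rot: [-0.092, 0.996, 0.0, -0.0]
contact_force: [-0.1, 0.2, 0.3]
opening: 0.344
finger_force: 0.0
```

play_rows(
  translation=[
    [0,0,0],
    [0,0,0],
    [0,0,0],
    [0,0,0],
    [0,0,0],
  ],
  delta_rot=[
    [0,0,0],
    [0,0,0],
    [0,0,0],
    [0,0,0],
    [0,0,0],
  ],
  grip=[-1,-1,-1,-1,-1],
)

```text
clock: 6.0
tool_pos: [0.5475, -0.0182, 0.2007]
eef_rot: [-0.092, 0.996, 0.0, -0.0]
contact_force: [0.0, 1.2, 1.0]
opening: 0.125
finger_force: 19.7
```

play_rows(
  translation=[
    [0,-0.005,0],
    [0,-0.01,0],
    [0,-0.01,0],
    [0,-0.01,0],
    [0,-0.01,0],
    [0,-0.01,0],
    [0,-0.01,0],
    [0,-0.01,0],
    [0,-0.01,0],
    [0,-0.01,0],
    [0,-0.01,0],
    [0,-0.005,0],
    [0,0,0],
  ],
  delta_rot=[
    [0,0,0],
    [0,0,0],
    [0,0,0],
    [0,0,0],
    [0,0,0],
    [0,0,0],
    [0,0,0],
    [0,0,0],
    [0,0,0],
    [0,0,0],
    [0,0,0],
    [0,0,0],
    [0,0,0],
  ],
  grip=[-1,-1,-1,-1,-1,-1,-1,-1,-1,-1,-1,-1,-1],
)

```text
clock: 7.62
tool_pos: [0.5681, -0.1277, 0.2008]
eef_rot: [-0.091, 0.996, -0.001, 0.001]
contact_force: [2.9, -0.5, -1.1]
opening: 0.125
finger_force: 19.9
```

play_rows(
  translation=[
    [0,-0.004,0],
    [0,-0.004,0],
    [0,-0.003,0],
    [0,-0.003,0],
    [0,0,0],
  ],
  delta_rot=[
    [0,0,0],
    [0,0,0],
    [0,0,0],
    [0,0,0],
    [0,0,0],
  ],
  grip=[-1,-1,-1,-1,-1],
)

```text
clock: 8.25
tool_pos: [0.5701, -0.1377, 0.2007]
eef_rot: [-0.093, 0.996, 0.002, -0.0]
contact_force: [0.6, 6.2, 1.2]
opening: 0.119
finger_force: 19.7
```

play_rows(
  translation=[
    [0,0,0],
    [0,0,0],
    [0,0,0],
    [0,0,0],
    [0,0,0],
    [0,0,-0.01],
    [0,0,-0.03],
    [0,0,-0.04],
    [0,0,-0.04],
    [0,0,0],
    [0,0,0],
    [0,0,0],
    [0,0,0],
    [0,0,0],
    [0,0,0],
    [0,0,0],
    [0,0,0],
    [0,0,0],
  ],
  delta_rot=[
    [0,0,0],
    [0,0,0],
    [0,0,0],
    [0,0,0],
    [0,0,0],
    [0,0,0],
    [0,0,0],
    [0,0,0],
    [0,0,0],
    [0,0,-10],
    [0,0,-10],
    [0,0,-10],
    [0,0,-10],
    [0,0,-10],
    [0,0,-10],
    [0,0,-10],
    [0,0,-10],
    [0,0,-10],
  ],
  grip=[1,1,1,1,1,1,1,1,1,1,1,1,1,1,1,1,1,1],
)

```text
clock: 10.5
tool_pos: [0.5693, -0.1392, 0.3205]
eef_rot: [0.763, -0.646, -0.001, 0.002]
contact_force: [-0.6, 2.2, -2.3]
opening: 1.002
finger_force: 0.0
```

```bash
python3 - <<'E'
from h import *
s=r.get_state();M=R.from_quat(s['eef_rot']);print(s['tool_pos'],s['q'],M.as_matrix())
for c in ['side','wrist','scene']:
    r.snapshot(c)
    for t in ['flap_grip','guard_grip','flap_hinge','pointer_tip']:
        print(c,t,[(np.round(d['point'],4),round(d['confidence'],2)) for d in r.look_for(c,t)[:2]])
d=np.array([.4945,-.011,.32])-s['tool_pos'];print(M.inv().apply(d))
E
python3 w.py pics/w2.png 0.14
```

```text
[ 0.5693 -0.1392  0.3205] [ 0.7772  0.8992 -1.2663  1.6364  0.8888  1.2974  2.6539] [[ 0.1643 -0.9864 -0.0044]
 [-0.9864 -0.1643 -0.0026]
 [ 0.0019  0.0048 -1.    ]]
side flap_grip [(array([0.4905, 0.0081, 0.1041]), 0.66), (array([ 0.4062, -0.0612,  0.0264]), 0.56)]
side guard_grip [(array([ 0.5694, -0.1524,  0.1249]), 0.72)]
side flap_hinge [(array([0.4917, 0.006 , 0.0982]), 0.59)]
side pointer_tip [(array([0.5357, 0.0683, 0.1159]), 0.79)]
wrist flap_grip [(array([ 0.5395, -0.0169,  0.0569]), 0.92), (array([0.5555, 0.077 , 0.0907]), 0.32)]
wrist guard_grip [(array([ 0.5677, -0.145 ,  0.1214]), 0.87), (array([ 0.4318, -0.1812,  0.0163]), 0.17)]
wrist flap_hinge [(array([ 0.5312, -0.0162,  0.0582]), 0.87), (array([ 0.5704, -0.1485,  0.1205]), 0.55)]
wrist pointer_tip [(array([0.5584, 0.074 , 0.0959]), 0.86)]
scene flap_grip [(array([0.4899, 0.0053, 0.0589]), 0.55)]
scene guard_grip [(array([ 0.4972, -0.1504,  0.1184]), 0.61)]
scene flap_hinge [(array([0.4914, 0.0002, 0.0617]), 0.69)]
scene pointer_tip [(array([0.5338, 0.072 , 0.1218]), 0.75)]
[-0.1388  0.0528  0.0005]
[ 0.7742  0.8978 -1.2584  1.6362  0.8835  1.2917  2.6536] [ 0.5822 -0.2137  0.4008]
```

View pics/w2.png

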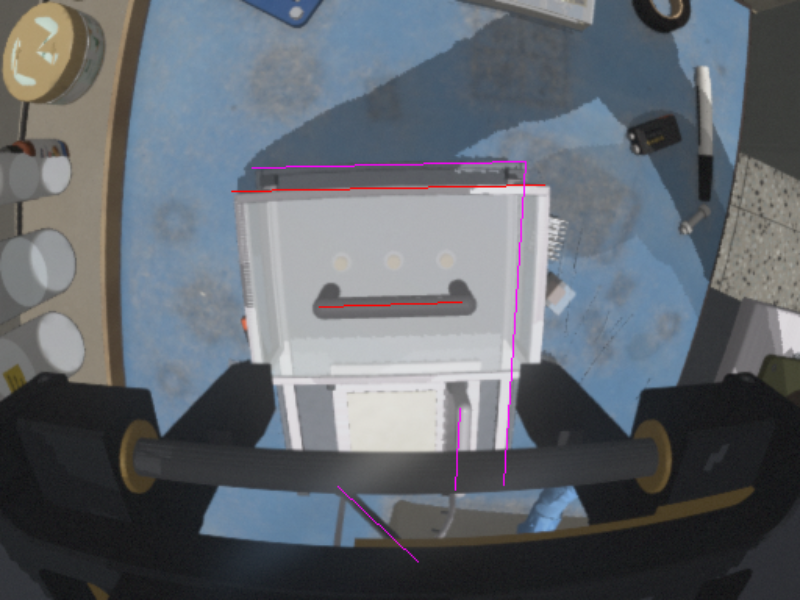

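The guard is at its stop: its rod matches the g=0.14 prediction at (390,304). However, the last joint is near its limit, so I'll turn back half a turn, which gives the same grasp.

play_rows(
  translation=[
    [0,0,0],
    [0,0,0],
    [0,0,0],
    [0,0,0],
    [0,0,0],
    [0,0,0],
    [0,0,0],
    [0,0,0],
    [0,0,0],
    [0,0,0],
    [0,0,0],
    [0,0,0],
    [0,0,0],
    [0,0,0],
    [0,0,0],
    [0,0,0],
    [0,0,0],
    [0,0,0],
  ],
  delta_rot=[
    [0,0,10],
    [0,0,10],
    [0,0,10],
    [0,0,10],
    [0,0,10],
    [0,0,10],
    [0,0,10],
    [0,0,10],
    [0,0,10],
    [0,0,10],
    [0,0,10],
    [0,0,10],
    [0,0,10],
    [0,0,10],
    [0,0,10],
    [0,0,10],
    [0,0,10],
    [0,0,10],
  ],
  grip=[1,1,1,1,1,1,1,1,1,1,1,1,1,1,1,1,1,1],
)

```text
clock: 13.55
tool_pos: [0.5694, -0.1383, 0.319]
eef_rot: [0.65, 0.76, -0.002, -0.003]
contact_force: [0.0, 0.0, 0.4]
opening: 1.0
finger_force: 0.0
```

Run:
```python
from h import *
s=r.get_state();M=R.from_quat(s['eef_rot']);p=np.load('p.npy');print(s['tool_pos'],s['q'],s['clock'])
d=np.array([.4945,-.011,.30])-s['tool_pos'];print(M.inv().apply(d))
T=R.from_matrix(np.c_[[-np.cos(.1834+np.pi/2),-np.sin(.1834+np.pi/2),0],[np.cos(.1834),np.sin(.1834),0],[0,0,-1]])
for s_ in (1,):
  a=M.as_matrix();print(a);print((M.inv()*T).as_rotvec(degrees=True))
```

```text
[ 0.5694 -0.1383  0.319 ] [ 0.4257  0.6464 -0.4611  1.6544  0.3406  0.9283 -0.0071] 13.55
[ 0.1374 -0.0542  0.0196]Traceback (most recent call last):
  File "<stdin>", line 4, in <module>
  File "scipy/spatial/transform/_rotation.pyx", line 1143, in scipy.spatial.transform._rotation.Rotation.from_matrix
ValueError: Non-positive determinant (left-handed or null coordinate frame) in rotation matrix 0: [[ 0.1824  0.9832  0.    ]
 [-0.9832  0.1824  0.    ]
 [ 0.      0.     -1.    ]].
```

play_rows(
  translation=[
    [0.023,-0.009,0.003],
    [0.023,-0.009,0.003],
    [0.023,-0.009,0.003],
    [0.023,-0.009,0.003],
    [0.023,-0.009,0.003],
    [0.022,-0.009,0.003],
    [0,0,0],
  ],
  delta_rot=[
    [0,0,0],
    [0,0,0],
    [0,0,0],
    [0,0,0],
    [0,0,0],
    [0,0,0],
    [0,0,-1.6],
  ],
  grip=[1,1,1,1,1,1,1],
)

```text
clock: 14.42
tool_pos: [0.4934, -0.0104, 0.3017]
eef_rot: [0.635, 0.772, -0.002, -0.003]
contact_force: [0.9, 0.1, -0.6]
opening: 1.003
finger_force: 0.0
```

```bash
python3 w.py pics/w3.png 0.14
python3 - <<'E'
from h import *
s=r.get_state();print(s['tool_pos'],s['eef_rot'],s['clock'])
for t in ['flap_grip','pointer_tip']:
    print(t,[(np.round(d['point'],4),round(d['confidence'],2)) for d in r.look_for('wrist',t)[:2]])
E
```

```text
[ 0.2265  0.5511 -0.4644  1.9412  0.3533  0.7365 -0.2508] [0.4794 0.0629 0.3835]
[ 0.4941 -0.0117  0.3017] [ 0.6356  0.772  -0.0019 -0.0025] 14.475
flap_grip [(array([0.5345, 0.0017, 0.0555]), 0.71)]
pointer_tip [(array([0.5275, 0.073 , 0.1496]), 0.6)]
```

View pics/w3.png

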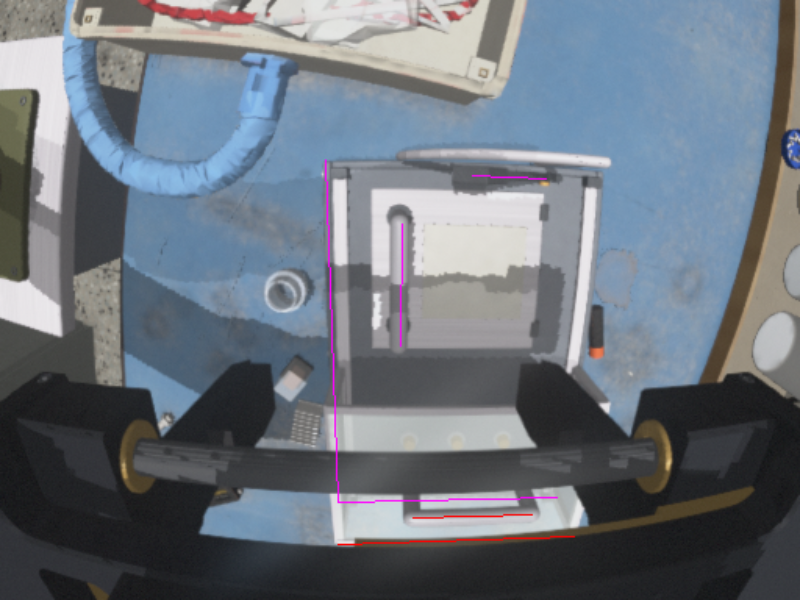

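The rod shows at (400,280), right on the prediction. Descending and gripping.

play_rows(
  translation=[
    [0,0,0.035],
    [0,0,0.035],
    [0,0,0.035],
    [0,0,0.03],
    [0,0,0.016],
    [0,0,0.008],
    [0,0,0],
    [0,0,0],
    [0,0,0],
    [0,0,0],
    [0,0,0],
    [0,0,0],
    [0,0,0],
    [0,0,0],
    [0,0,0],
    [0,0,0],
    [0,0,0],
    [0,0,0],
  ],
  delta_rot=[
    [0,0,0],
    [0,0,0],
    [0,0,0],
    [0,0,0],
    [0,0,0],
    [0,0,0],
    [0,0,0],
    [0,0,0],
    [0,0,0],
    [0,0,0],
    [0,0,0],
    [0,0,0],
    [0,0,0],
    [0,0,0],
    [0,0,0],
    [0,0,0],
    [0,0,0],
    [0,0,0],
  ],
  grip=[1,1,1,1,1,1,1,-1,-1,-1,-1,-1,-1,-1,-1,-1,-1,-1],
  squeeze=20,
)

```text
clock: 16.82
tool_pos: [0.4944, -0.0117, 0.1427]
eef_rot: [0.637, 0.771, -0.001, -0.002]
contact_force: [4.8, -0.1, -3.3]
opening: 0.117
finger_force: 20.0
```

Run:
```python
from h import *
s=r.get_state();M=R.from_quat(s['eef_rot']);p=np.load('p.npy');print(s['tool_pos'],s['q'],s['clock'],s['opening'],M.as_matrix())
# rod path relative to shut, chamber x,z -> tool y,z
for th in np.r_[.1:1.0:.1]:
    c,q=np.cos(th),np.sin(th)
    X=.055-.105*c+.045*q; Z=.053+.105*q+.045*c
    print(round(th,1),round(1000*(X+.05),1),round(1000*(Z-.098),1))
```

```text
[ 0.4944 -0.0117  0.1427] [ 0.0792  0.8079 -0.2418  2.0729  0.5637  0.3269 -0.4405] 16.825 0.11739973562440212 [[-0.188   0.9822 -0.0036]
 [ 0.9822  0.188   0.0012]
 [ 0.0019 -0.0033 -1.    ]]
0.1 5.0 10.3
0.2 11.0 20.0
0.3 18.0 29.0
0.4 25.8 37.3
0.5 34.4 44.8
0.6 43.7 51.4
0.7 53.7 57.1
0.8 64.1 61.7
0.9 75.0 65.2
```

play_rows(
  translation=[
    [0,0.0025,-0.0052],
    [0,0.0025,-0.0051],
    [0,0.003,-0.0049],
    [0,0.003,-0.0048],
    [0,0.0035,-0.0045],
    [0,0.0035,-0.0045],
    [0,0.0039,-0.0042],
    [0,0.0039,-0.0041],
    [0,0.0043,-0.0038],
    [0,0.0043,-0.0037],
    [0,0.0046,-0.0033],
    [0,0.0047,-0.0033],
    [0,0.005,-0.0029],
    [0,0.005,-0.0028],
    [0,0.0052,-0.0023],
    [0,0.0052,-0.0023],
    [0,0,0],
  ],
  delta_rot=[
    [0,0,0],
    [0,0,0],
    [0,0,0],
    [0,0,0],
    [0,0,0],
    [0,0,0],
    [0,0,0],
    [0,0,0],
    [0,0,0],
    [0,0,0],
    [0,0,0],
    [0,0,0],
    [0,0,0],
    [0,0,0],
    [0,0,0],
    [0,0,0],
    [0,0,0],
  ],
  grip=[-1,-1,-1,-1,-1,-1,-1,-1,-1,-1,-1,-1,-1,-1,-1,-1,-1],
)

```text
clock: 18.95
tool_pos: [0.5557, -0.0002, 0.2021]
eef_rot: [0.637, 0.771, -0.003, -0.004]
contact_force: [6.1, 1.1, -22.3]
opening: 0.116
finger_force: 21.6
```

Run:
```python
from h import *
import cv2
s=r.get_state();p=np.load('p.npy');print(s['tool_pos'],s['clock'],s['contact_force'],s['opening'])
c=[];out=[]
for n,(x,y) in (('scene',(170,140)),('side',(190,120))):
    im=r.snapshot(n);f=5
    for t in ['pointer_tip','pointer']: print(n,t,[(np.round(d['point'],4),round(d['confidence'],2)) for d in r.look_for(n,t)[:1]])
    for t in ['pointer_tip']:
        m=r.silhouettes(n,t)
        if m: 
            np.save(f'm_{n}.npy',m[0]['pixels']);ys,xs=np.nonzero(m[0]['pixels']);print(n,t,m[0]['confidence'],xs.min(),xs.max(),ys.min(),ys.max(),len(xs))
    cv2.imwrite(f'pics/{n}4.png',im)
    k=im[y:y+90,x:x+80];out.append(cv2.resize(k,None,fx=f,fy=f,interpolation=cv2.INTER_CUBIC))
cv2.imwrite('pics/c4.png',np.hstack(out))
```

```text
[ 0.5557 -0.0002  0.2021] 18.95 [  6.0868   1.0922 -22.3157] 0.11597730542799341
scene pointer_tip [(array([0.5245, 0.0673, 0.1407]), 0.72)]
scene pointer [(array([0.5232, 0.0672, 0.1367]), 0.58)]
scene pointer_tip 0.57 189 216 162 201 174
side pointer_tip [(array([0.5467, 0.0694, 0.1096]), 0.73)]
side pointer [(array([0.5504, 0.0738, 0.1104]), 0.74)]
side pointer_tip 0.45 223 259 146 184 122
```

View pics/c4.png

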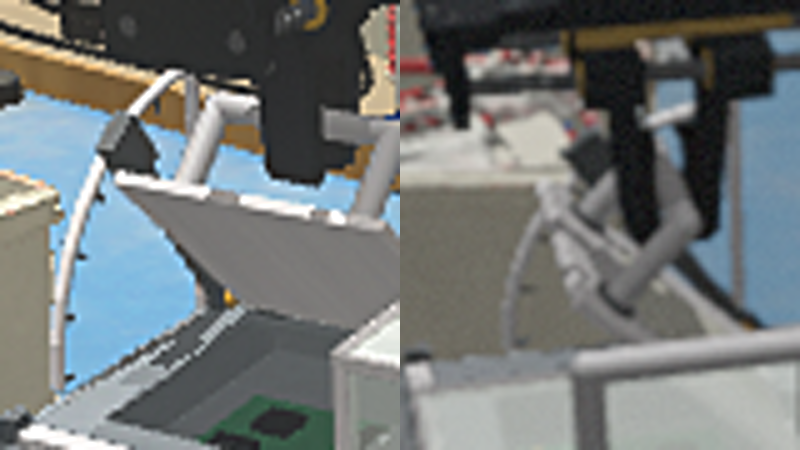

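Run:
```python
from h import *
import cv2
p=np.load('p.npy')
def pt(th,rad,y,off=0): return world(p,np.array([(.055-rad*np.cos(th)+off*np.sin(th),y,.053+rad*np.sin(th)+off*np.cos(th))]))
for d in (0,15,30,45,60): print('tick',d,((proj('scene',pt(np.radians(d),.105,.153))[0]-[170,140])*5).round(0))
def fit(c,img,box,thr):
    im=cv2.cvtColor(cv2.imread(img),cv2.COLOR_BGR2GRAY);x0,x1,y0,y1=box
    n,l,st,ce=cv2.connectedComponentsWithStats((im[y0:y1,x0:x1]<thr).astype(np.uint8))
    i=1+np.argmax(st[1:,4]);ys,xs=np.nonzero(l==i);P=np.c_[xs+x0,ys+y0];print(c,img,thr,len(P),P.min(0),P.max(0),P.mean(0))
    for y in (.142,):
      def cost(th):
        a,b=proj(c,np.vstack([pt(th,.07,y),pt(th,.13,y)]));n=np.array([-(b-a)[1],(b-a)[0]])/np.linalg.norm(b-a)
        return ((P-a)@n).mean()
      from scipy.optimize import brentq
      th=brentq(cost,.4,1.3);print('  theta',th)
for thr in (70,90,110):
    fit('scene','pics/scene0.png',(187,202,160,182),thr)
    fit('side','pics/side0.png',(220,240,144,160),thr)
    fit('scene','pics/scene4.png',(187,202,160,174),thr)
for th in (.7,.75,.8,.85): print(th,'plate corner scene4 crop',((proj('scene',pt(th,.125,.13,.003))[0]-[170,140])*5).round(0),'rod L end',((proj('scene',pt(th,.105,.11,.045))[0]-[170,140])*5).round(0),'side crop',((proj('side',pt(th,.125,.13,.003))[0]-[190,120])*5+[400,0]).round(0))
for th in (.8,.9,1.0): print(th,'tip scene',((proj('scene',pt(th,.122,.142))[0]-[170,140])*5).round(0))
```

```text
tick 0 [ 61. 381.]
tick 15 [ 61. 316.]
tick 30 [ 72. 249.]
tick 45 [ 93. 185.]
tick 60 [122. 129.]
scene pics/scene0.png 70 64 [190 163] [201 181] [196.3906 171.8125]
  theta 0.9280377022677946
side pics/side0.png 70 112 [223 147] [236 159] [229.9018 153.1161]
  theta 0.9483209590755518
scene pics/scene4.png 70 69 [190 163] [200 173] [195.8406 169.5942]
  theta 0.9467103496954848
scene pics/scene0.png 90 116 [190 163] [201 181] [196.6293 172.3103]
  theta 0.9258519114847509
side pics/side0.png 90 175 [223 146] [239 159] [231.4514 153.0743]
  theta 0.973358217651681
scene pics/scene4.png 90 72 [190 163] [201 173] [195.8889 169.625 ]
  theta 0.9472434329490749
scene pics/scene0.png 110 135 [189 160] [201 181] [196.8667 171.0889]
  theta 0.9473241896931843
side pics/side0.png 110 228 [222 144] [239 159] [230.6491 152.2018]
  theta 0.9722607157295634
scene pics/scene4.png 110 89 [189 160] [201 173] [196.4157 168.3258]
  theta 0.9738385414217157
0.7 plate corner scene4 crop [110. 189.] rod L end [211. 118.] side crop [528. 190.]
0.75 plate corner scene4 crop [116. 174.] rod L end [218. 108.] side crop [538. 179.]
0.8 plate corner scene4 crop [122. 160.] rod L end [225.  99.] side crop [548. 168.]
0.85 plate corner scene4 crop [128. 147.] rod L end [232.  91.] side crop [558. 158.]
0.8 tip scene [ 97. 166.]
0.9 tip scene [110. 140.]
1.0 tip scene [123. 115.]
```

play_rows(
  translation=[
    [0,0.0025,-0.0008],
    [0,0.0026,-0.0008],
    [0,0.0026,-0.0007],
    [0,0.0026,-0.0007],
    [0,0.0026,-0.0006],
    [0,0.0026,-0.0005],
    [0,0.0026,-0.0005],
    [0,0.0027,-0.0004],
    [0,0,0],
    [0,0,0],
  ],
  delta_rot=[
    [0,0,0],
    [0,0,0],
    [0,0,0],
    [0,0,0],
    [0,0,0],
    [0,0,0],
    [0,0,0],
    [0,0,0],
    [0,0,0],
    [0,0,0],
  ],
  grip=[-1,-1,-1,-1,-1,-1,-1,-1,-1,-1],
)

```text
clock: 20.6
tool_pos: [0.577, 0.0039, 0.2095]
eef_rot: [0.637, 0.771, -0.002, -0.002]
contact_force: [-0.6, -1.0, -7.0]
opening: 0.121
finger_force: 20.3
```

Run:
```python
from h import *
import cv2
s=r.get_state();p=np.load('p.npy');print(s['tool_pos'],s['clock'],s['contact_force'],s['opening'])
d=s['tool_pos']-[.4944,-.0117,.1427];X=d[:2]@[np.cos(p[2]),np.sin(p[2])];Z=s['tool_pos'][2]-.045-.053
print('angle from tcp',np.arctan2(Z,.105-X)-.4049,'radius',np.hypot(Z,.105-X))
a=r.snapshot('scene');b=r.snapshot('side');cv2.imwrite('pics/scene5.png',a);cv2.imwrite('pics/side5.png',b)
f=lambda im,x,y:cv2.resize(im[y:y+75,x:x+66],None,fx=6,fy=6,interpolation=cv2.INTER_CUBIC)
cv2.imwrite('pics/c5.png',np.hstack([f(a,170,145),f(b,200,130)]))
def pt(th,rad,y,off=0): return world(p,np.array([(.055-rad*np.cos(th)+off*np.sin(th),y,.053+rad*np.sin(th)+off*np.cos(th))]))
for th in (.85,.9,.95,1.): print(th,[((proj('scene',P)[0]-[170,145])*6).round(0) for P in (pt(th,.125,.13,.003),pt(th,.125,.13,-.003),pt(th,.105,.11,.045),pt(th,.122,.142))],[((proj('side',P)[0]-[200,130])*6+[396,0]).round(0) for P in (pt(th,.125,.13,.003),pt(th,.122,.142))])
```

```text
[0.577  0.0039 0.2095] 20.6 [-0.644  -0.9977 -7.0148] 0.1206782949911764
angle from tcp 0.979771745448287 radius 0.11341834655686737
0.85 [array([154., 146.]), array([147., 162.]), array([278.,  79.]), array([124., 153.])] [array([526., 130.]), array([521., 128.])]
0.9 [array([162., 130.]), array([154., 145.]), array([287.,  70.]), array([132., 138.])] [array([539., 118.]), array([534., 117.])]
0.95 [array([170., 115.]), array([162., 130.]), array([296.,  62.]), array([140., 123.])] [array([553., 107.]), array([547., 106.])]
1.0 [array([179., 101.]), array([170., 115.]), array([305.,  54.]), array([148., 109.])] [array([567.,  97.]), array([560.,  95.])]
```

View pics/c5.png

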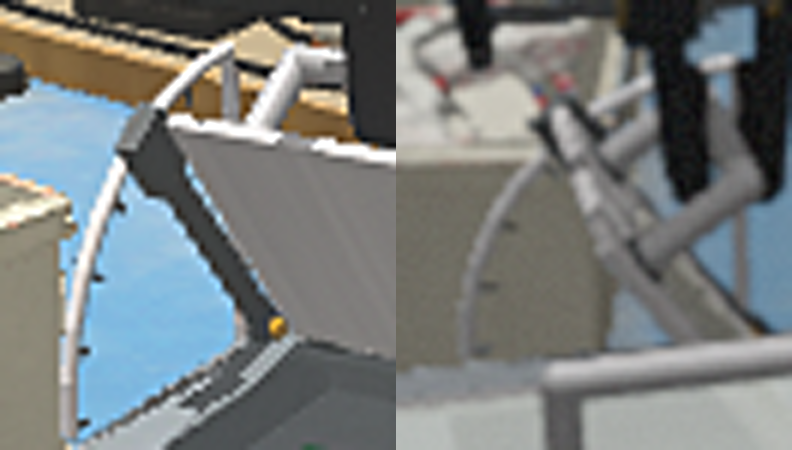

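Run:
```python
from h import *
import cv2
p=np.load('p.npy');im=cv2.imread('pics/scene5.png')
def pt(th,rad,y,off=0): return world(p,np.array([(.055-rad*np.cos(th)+off*np.sin(th),y,.053+rad*np.sin(th)+off*np.cos(th))]))
def q(P): return ((proj('scene',P)[0]-[170,145])*6).round(0)
print('pivot',q(pt(0,0,.142)),'rod-rad')
g=cv2.cvtColor(im,cv2.COLOR_BGR2GRAY).astype(int)
for row in range(160,200,3): print(row,(row-145+.5)*6,g[row,186:222])
# silhouettes for arm, each row: predicted x of lower-front & upper edges
for th in (.9,.95,1.0):
    o=[]
    for rad in (.03,.05,.07,.09): o.append([tuple(q(pt(th,rad,y,off))) for y,off in ((.139,-.005),(.145,-.005),(.139,.005),(.145,.005))])
    print(th,o)
```

```text
pivot [271. 322.] rod-rad
160 93.0 [ 89  93  93  95  96  98 102  99  93  84 118 255 255 165  76  48 104 105
 103 100  95 139 144 114  81  80  62 179 230 255 202 177 135  94 213 208]
163 111.0 [181 177 175 176 177 180 148 127 127 129  52 101  86  98  92  97  94 100
  99  94  92 154 140 134  77  86 239 255 227 185 152 104 100 101  99  93]
166 129.0 [188 189 186 191 155 118 125 136 127  55  59  52 131 114 162 199 230 252
 254 255 255 255 255 255 255 253 247 238 209 147  85  96 100 101  99  99]
169 147.0 [182 186 188 128 135 147 146  54  65  66  67  65  61  79 130 124 121 122
 121 117 118 119 118 117 115 114 112 107 105 106 115 123 137 147 151 152]
172 165.0 [182 177 192 255 240  40  59  64  65  67  67  66  66  61  65 169 119 120
 121 123 119 118 119 121 121 120 122 122 125 124 122 121 121 122 126 125]
175 183.0 [177 213 255 225 122 197 154  49  60  64  64  66  67  65  58  59 210 160
 116 120 122 123 119 120 120 121 121 122 122 122 124 124 122 122 122 124]
178 201.0 [246 255 207  76 182 197 191 191 199 206 167 125  54  62  63  64  59  60
 218 141 118 122 122 123 118 120 121 122 121 121 1
[... 2382 characters left out ...]
9.0)), (np.float64(176.0), np.float64(166.0))]]
1.0 [[(np.float64(244.0), np.float64(286.0)), (np.float64(230.0), np.float64(283.0)), (np.float64(256.0), np.float64(264.0)), (np.float64(242.0), np.float64(261.0))], [(np.float64(225.0), np.float64(252.0)), (np.float64(210.0), np.float64(249.0)), (np.float64(237.0), np.float64(230.0)), (np.float64(223.0), np.float64(227.0))], [(np.float64(204.0), np.float64(217.0)), (np.float64(190.0), np.float64(215.0)), (np.float64(217.0), np.float64(195.0)), (np.float64(203.0), np.float64(192.0))], [(np.float64(183.0), np.float64(181.0)), (np.float64(169.0), np.float64(179.0)), (np.float64(197.0), np.float64(159.0)), (np.float64(182.0), np.float64(156.0))]]
```

Run:
```python
from h import *
p=np.load('p.npy')
def pt(th,rad,y,off=0): return world(p,np.array([(.055-rad*np.cos(th)+off*np.sin(th),y,.053+rad*np.sin(th)+off*np.cos(th))]))
from scipy.interpolate import interp1d
for th in (.9,.95,1.,1.05):
    L=np.vstack([proj('scene',pt(th,r_,.13,-.003)) for r_ in np.linspace(.03,.125,20)])
    f=interp1d(L[:,1],L[:,0],fill_value='extrapolate');A=np.vstack([proj('scene',pt(th,r_,.139,.005)) for r_ in np.linspace(.0,.125,20)]);g=interp1d(A[:,1],A[:,0],fill_value='extrapolate')
    B=np.vstack([proj('scene',pt(th,r_,.145,-.005)) for r_ in np.linspace(.0,.125,20)]);h=interp1d(B[:,1],B[:,0],fill_value='extrapolate')
    rows=np.arange(169,197,3);print(th,'corner',L[-1],'plate',f(rows).round(1),'armR',g(rows).round(1),'armL',h(rows).round(1))
print(rows,'obs plate 200 201.5 203.3 205.1 207; armR(178..) 203.8 205.9 207.9 209.9 211.5 213.2 215.5; armL(178) 197.5 199.3 201.3 203.3 205.3 207.3 209')
```

```text
0.9 corner [195.6987 169.2449] plate [195.5 197.8 200.  202.2 204.5 206.7 209.  211.2 213.5 215.7] armR [196.4 198.7 200.9 203.1 205.4 207.6 209.8 212.1 214.3 216.5] armL [189.  191.3 193.7 196.  198.3 200.6 202.9 205.2 207.5 209.8]
0.95 corner [197.0267 166.6325] plate [198.6 200.5 202.5 204.4 206.4 208.3 210.3 212.2 214.2 216.2] armR [199.1 201.  203.  204.9 206.9 208.8 210.8 212.7 214.7 216.6] armL [192.1 194.1 196.1 198.2 200.2 202.2 204.2 206.2 208.2 210.2]
1.0 corner [198.41  164.128] plate [201.2 202.9 204.6 206.3 208.  209.7 211.4 213.1 214.8 216.5] armR [201.4 203.1 204.8 206.5 208.2 209.9 211.6 213.3 215.  216.7] armL [194.7 196.5 198.3 200.  201.8 203.5 205.3 207.1 208.8 210.6]
1.05 corner [199.8433 161.7388] plate [203.5 204.9 206.4 207.9 209.4 210.9 212.4 213.9 215.4 216.9] armR [203.4 204.9 206.3 207.8 209.3 210.8 212.3 213.8 215.3 216.8] armL [197.  198.6 200.1 201.7 203.2 204.7 206.3 207.8 209.4 210.9]
[169 172 175 178 181 184 187 190 193 196] obs plate 200 201.5 203.3 205.1 207; armR(178..) 203.8 205.9 207.9 209.9 211.5 213.2 215.5; armL(178) 197.5 199.3 201.3 203.3 205.3 207.3 209
```

play_rows(
  translation=[
    [0,-0.0013,0.0002],
    [0,-0.0013,0.0002],
    [0,-0.0013,0.0003],
    [0,0,0],
    [0,0,0],
    [0,0,0],
    [0,0,0],
  ],
  delta_rot=[
    [0,0,0],
    [0,0,0],
    [0,0,0],
    [0,0,0],
    [0,0,0],
    [0,0,0],
    [0,0,0],
  ],
  grip=[-1,-1,-1,-1,-1,-1,-1],
)

```text
clock: 21.58
tool_pos: [0.5733, 0.0032, 0.2086]
eef_rot: [0.637, 0.771, -0.002, -0.002]
contact_force: [-1.9, -2.4, 5.1]
opening: 0.121
finger_force: 19.4
```

Run:
```python
from h import *
import cv2
s=r.get_state();p=np.load('p.npy');print(s['tool_pos'],s['clock'],s['contact_force'],s['finger_force'])
d=s['tool_pos']-[.4944,-.0117,.1427];X=d[:2]@[np.cos(p[2]),np.sin(p[2])];Z=s['tool_pos'][2]-.045-.053
print('angle from tcp',np.arctan2(Z,.105-X)-.4049)
a=r.snapshot('scene');b=r.snapshot('side')
f=lambda im,x,y:cv2.resize(im[y:y+75,x:x+50],None,fx=8,fy=8,interpolation=cv2.INTER_CUBIC)
cv2.imwrite('pics/c6.png',np.hstack([f(a,180,145),f(b,215,130)]))
g=cv2.cvtColor(a,cv2.COLOR_BGR2GRAY).astype(int)
for row in range(166,197,3): print(row,g[row,190:222])
```

```text
[0.5733 0.0032 0.2086] 21.575 [-1.887  -2.4014  5.1065] 19.394206702709198
angle from tcp 0.9458343415678441
166 [154 118 125 136 126  49  62 255 255 255 255 255 248 228 170 170 114 124
 128 127 231 252 235 185 154 104  91 106 106 105 103 100]
169 [136 146 147  55  65  65  63  57 133 118 115 111 104  99  98 110 127 159
 188 234 250 255 255 255 255 255 151 157 154 135 135  86]
172 [241  41  59  65  64  66  66  66  63  59 130 124 121 121 120 116 119 121
 121 119 121 121 121 123 120 119 120 118 123 121 111 107]
175 [123 197 154  49  60  64  65  67  66  65  63  59 130 124 122 122 120 117
 121 120 121 120 122 122 123 123 122 121 121 122 125 123]
178 [180 196 191 191 199 206 167 124  54  62  65  64  63  69 129 125 121 124
 121 118 119 120 121 121 122 123 123 122 122 121 120 124]
181 [187 184 183 187 189 191 190 193 195 109  51  62  65  67  62  67 129 124
 123 122 122 119 120 122 121 122 123 122 122 125 122 121]
184 [183 182 184 184 183 182 184 186 186 185 188 107  52  61  66  66  61  69
 130 125 123 123 121 120 120 122 122 123 123 121 122 124]
187 [180 181 182 181 182 181 181 184 186 188 189 191 198 115  53  62  66  65
  61  76 131 125 124 124 122 119 121 123 123 122 125 122]
190 [179 181 184 184 182 178 177 178 178 178 181 181 181 184 191 112  53  62
  64  64  60  78 130 126 125 126 123 121 123 123 124 124]
193 [178 177 176 176 176 179 178 178 177 175 176 175 177 176 178 179 186 111
  53  63  64  64  58  79 130 126 126 125 123 123 123 124]
196 [175 175 175 173 172 175 175 175 175 176 176 177 175 177 177 176 176 178
 186  94  55  65  64  63  58  78 130 126 125 126 124 123]
```

View pics/c6.png

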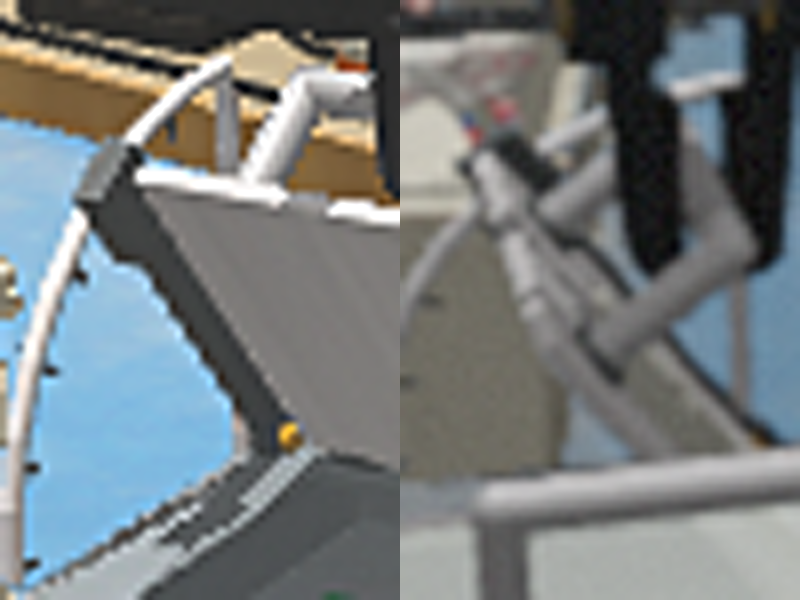

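The flap edge and pointer arm are now parallel in the scene view (both slope 0.66 px/px along the arm), and the pointer has not moved. I'll hold briefly, then hand in.

play_rows(
  translation=[
    [0,0,0],
    [0,0,0],
    [0,0,0],
    [0,0,0],
  ],
  delta_rot=[
    [0,0,0],
    [0,0,0],
    [0,0,0],
    [0,0,0],
  ],
  grip=[-1,-1,-1,-1],
)

```text
clock: 22.18
tool_pos: [0.5732, 0.0032, 0.2085]
eef_rot: [0.637, 0.771, -0.002, -0.002]
contact_force: [-3.0, -0.6, 4.9]
opening: 0.121
finger_force: 19.3
```

```bash
python3 -c "
from plant import r
s=r.get_state();print(s['tool_pos'],s['finger_force'],abs(s['qd']).max());print(r.finish_job())"
```

```text
[0.57321463 0.00316779 0.20852834] 19.293876886367798 0.0016702848129014746
the job is handed in; nothing more can be done
None
```

I slid the guard to its stop, then raised the flap to about 0.95 rad, parallel with the pointer arm in the last picture, and handed the job in at about 22 s with the fingers still holding it; no verdict was returned.

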